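# Shut the tagged valve in the covered valve box

### The job

The dishwasher line needs its water turned off. Push the cover of the steel valve box along its runners, all the way aside, then push the lever with the round tag fully shut, square across its pipe. Push gently: do not force anything, do not lift the cover, leave the other lever as it is and everything else standing where it stands, and leave the cover open.

Things in the scene. Friction and masses are not known exactly. Their poses are not given: they have to be found in the camera images.
- valve_box: fixed steel box 218 (its x) x 592 (its y) x 96 mm high, walls 4 mm. Origin: centre of underside, on the table; at yaw 0 its x points away from the robot. Its -y half is a closed deck; its +y half (x -93 to 93, y 5 to 292 mm) is open under the cover, with two lever valves on pipes along x. Ledges 86 mm high along both long walls are the runners; end walls at y -292 and 292 mm stop the cover
- cover: loose steel cover, 205 (x) x 290 (y) x 6 mm, about 0.7 kg, resting on the runners; the rims stand 4 mm above it. Origin: centre of underside, 86 mm above the table. Shut at the start (origin at y = 125 to 145 mm in the box's frame); fully aside at y = -147 mm, over the deck. Slides along the box's y with a few newtons of friction
- cover_pull (a point): middle of the bar pull at the cover's centre: round bar 10 mm thick, 90 mm long along the box's x, axis 121 mm above the table (29 mm above the cover's top), a 10 mm post at each end. It is pushed on its +y side, towards the box's -y
- tagged_lever (a joint): 0 = shut, square across its pipe, pointing to the box's +y, at its stop; 1.571 = open, along the pipe, pointing to the box's -x (to the robot). Starts at 1.3 to 1.57. Shutting is clockwise from above: the open lever is pushed on its side that faces the box's -y. Vertical axis, friction 0.3 N m (5 N at 60 mm from the pivot), stays where left
- tagged_pivot (a point): on the axis of the tagged lever at the lever's mid height, 68 mm above the table; in the box's frame at x = 40 mm and y = 75 or 190 mm: the two valves may be either way round. Valve bodies and pipes below the levers reach at most 55 mm above the table
- tagged_tip (a point): middle of the tagged lever's outer end, 85 mm from the pivot, 68 mm above the table. Plain steel strip 16 mm wide, 64 to 72 mm above the table. The tag, a metal disc of 32 mm diameter, lies flat on it, centred 34 mm from the pivot, its edge 64 to 74 mm high; it is the only difference between the levers
- plain_lever (a joint): angle of the other lever (same make, no tag), same meaning; it starts open at 1.3 to 1.57 and is to be left alone
- plain_tip (a point): middle of the outer end of the other lever, 85 mm from its pivot, 68 mm above the table
- tagged_valve: brass body of the tagged valve, fixed in the box, with its lever; origin on its axis, 36 mm above the table, on the pipe's axis; axes as the box's
- spare_plug: loose brass plug, 26 mm diameter, 18 mm high, lying on the floor of the valve box (its top 22 mm above the table); origin: centre of underside
- gold_bowls: stack of gold eight-sided bowls, 120 mm across, 124 mm high, loose, at the box's +y end; origin: centre of underside
- soup_bowl: black lacquer bowl, 116 mm across, 62 mm high, loose, in front of the box; origin: centre of underside
- tea_cup: white cup, 72 mm across, 75 mm high, loose, in front of the box; origin: centre of underside
- wrench: steel wrench 180 mm long lying behind the box; origin: middle of its underside
- brush: wooden dish brush 210 mm long, 40 mm high, lying bristles down in front of the box; origin: middle of its length, at the table
- detergent: green bottle, 72 mm across, 200 mm high, standing at the box's -y end; origin: centre of underside

How it is judged:
By the outcome, as a careful person would: the job done as asked, in the order asked, and still so for the second after the job is handed in, with the robot touching nothing.
It also fails if it takes over 54 s, if anything falls off the work surface, if the arm or the gripper's body presses on something with over 40 N, if the wrist force passes 120 N, or if a joint passes its speed limit or range.

### The arm

A 6-joint arm with a two-finger parallel gripper is mounted at the origin on the work surface. World frame = base frame: x ahead of the robot, y to its left, z up, the work surface at z = 0. Lengths are in mm, angles in rad, forces in N, time in s.
With the tool pointing down it reaches from about 300 to 775 mm from the base axis. Payload 14.6 kg.
Tool frame: the origin (TCP) lies between the finger pads; the fingertips stand 19 mm ahead of it and the grasp point (between the pads) is the TCP; z points along the fingers, y is the line along which they close (so a half turn about z gives the same grasp; the last joint's range is limited). The gripper opens to 94 mm and grips with 3 to 60 N. Pads are 16 mm wide; open, the fingers measure 119 mm over their backs; the gripper's body (75 mm by 177 mm) begins 78 mm behind the grasp point.
Start: joints at [1.2, 0.3, 1.521, -0, 1.321, -0.067], TCP at [164.529, 524.804, 224.446] pointing down, gripper open.
Joint ranges: [-3.03, 3.03], [-0.79, 2.21], [0.23, 2.52], [-1.04, 4.18], [0, 3.07], [-2.55, 2.55]. Speed limits (rad/s): [2.22, 2.22, 2.57, 3.14, 3.14, 3.14].

### API

Orientations are given as [roll, pitch, yaw] about the fixed x, y, z axes, in that order (R = Rz(yaw) Ry(pitch) Rx(roll)).
In Python, from cell import monitor, imaging, job, find_in, trace gives the robot as it stands. The module is installed in compiled form; this text tells all that it offers.
- The arm moves only by the tool arm_command, never from a script. Its argument "steps" is a list of rows, each a list of 5 numbers: the opening, from 0 (shut) to 1 (fully open), then the shift along the tool's x, y, z in mm, then the turn about the tool's z in degrees. In form: [[gripper, dx, dy, dz, turn], ...]. A call has 1 to 20 rows; each row is the pose to reach, as a shift and turn from the pose commanded when the call began, along the tool's axes at that moment; what a row does not reach only later rows make up. A row lasts 1/8 s, in which the tool goes at most 62.5 mm and 10.7 degrees, less where a joint would pass 70% of its speed; a pose out of reach is approached as far as the arm can. A call with a gripper value outside its range is refused whole. The fingers move at their own pace and stop on an object; "force" is the grip in N (left out, the last holds). Time passes only in rows, so rows that repeat a pose let the fingers close. It gives the time, the measured TCP pose, the force, the opening and the grip force at its end, in the units of the state.
- monitor.read_state(): the state, without advancing time (a new reading comes with each control period).
- imaging.camera(name): name is "scene" or "side" or "wrist"; returns a dict with "img" (480x640x3 uint8, red, green, blue), "mtx" (3x3 intrinsics, pixels), "view" (4x4, takes a point from world to camera coordinates). Camera axes: x right, y down, z forward; pixel columns grow to the right and rows downward; lengths in mm; the calibration is good to about 2 mm. A picture is of the moment at which its call begins. There is no depth.
- job.sign_off(): hands the job in; it is judged then, once.
Trained networks look in a picture, given as the dict that the camera call returned (one of the last four; its "shot" number tells which), for a name from the list of things; names that differ only in an ending like _2 or _b are one class to them, and where a whole thing is asked for, a point or a joint stands for the part that bears it (a point fixed in the world has none). Each returns a list of dicts, best first, with "p" (0 to 1); they miss things now and then, are a little off and sometimes report something else, mostly with a low value. They report only what shows in the picture. A call takes as long as a camera call.
- find_in(picture, target): "rect" ([centre column, centre row, width, height] in pixels, round what is visible of it).
- trace(picture, target): "region" (480x640 bool, what is visible of it) and "rect" ([centre column, centre row, width, height] in pixels, round what is visible of it).
The state is a dict: "clock": time; "joints": joint angles; "qd": joint speeds; "effort": joint torques, N m; "eef_pos": TCP position; "eef_rot": TCP orientation; "wrist_force": force on the tool from outside, world axes, zero at the start; "moment": the same for the moment, N m; "finger_gap": finger opening in mm; "finger_force": force on a finger pad.
Only numpy, scipy, OpenCV 4.12 (cv2) and the standard library are available. Lean on these libraries where they do the work, as an engineer would, in place of code of your own. Each camera call takes 0.05 s, during which the arm holds its last target. There are 200 camera calls.

## Working session

There is one attempt and no reset: what is moved stays moved. The work goes in short steps, Python scripts to look and compute and a tool call to move; the robot and the scene stay as the last step left them, time stands still between calls to the robot, and variables do not carry over. Pictures are saved under pics/ and viewed, at most 10 in all, crops included, and the job is handed in when it is done.

Besides the shell and the picture viewer there is one more tool, called after "Request:" in YAML: its name, and indented under it one key for each argument. arm_command: Moves the arm, as the interface text tells. Its arguments: {"type":"object","properties":{"steps":{"type":"array","items":{"type":"array","items":{"type":"number"}}},"force":{"type":"number"}},"required":["steps"]}

```bash
mkdir -p pics; cat > h.py <<'E'
from cell import monitor, imaging, job, find_in, trace
import numpy as np, cv2
def px(c,p):
    v=c["view"]@np.append(p,1.); q=c["mtx"]@v[:3]; return q[:2]/q[2]
def ray(c,uv,z):
    V=np.array(c["view"]);R=V[:3,:3];o=-R.T@V[:3,3]
    d=R.T@np.linalg.inv(c["mtx"])@np.array([uv[0],uv[1],1.]); return o+d*(z-o[2])/d[2]
def save(c,n): cv2.imwrite("pics/"+n,cv2.cvtColor(c["img"],cv2.COLOR_RGB2BGR))
E
python3 - <<'E'
from h import *
for n in["scene","side"]:
    c=imaging.camera(n);save(c,n+"1.png")
    V=c["view"];print(n,(-V[:3,:3].T@V[:3,3]).round(), V[2,:3].round(2))
    for t,z in[("valve_box",50),("cover",92),("cover_pull",121),("soup_bowl",30),("tea_cup",37),("gold_bowls",60),("detergent",100),("brush",20)]:
        r=find_in(c,t)
        if r: print(t,round(r[0]["p"],2),np.round(r[0]["rect"]),ray(c,r[0]["rect"][:2],z).round())
print(monitor.read_state())
E
```

```text
scene [1015.  309.  999.] [-0.44 -0.28 -0.86]
valve_box 0.84 [343. 270. 288. 244.] [579.  87.  50.]
cover 0.98 [371. 287. 169. 147.] [603. 168.  92.]
cover_pull 0.61 [368. 287. 167. 147.] [619. 167. 121.]
soup_bowl 0.57 [310. 153.  48.  37.] [ 318. -174.   30.]
tea_cup 0.71 [459. 262.  30.  38.] [414. 298.  37.]
gold_bowls 0.79 [471. 388.  76.  73.] [672. 432.  60.]
detergent 0.84 [190. 177.  40.  68.] [ 586. -341.  100.]
brush 0.64 [374. 211.  75.  55.] [385.  60.  20.]
side [  36. 1195. 1223.] [ 0.31 -0.69 -0.65]
valve_box 0.55 [308. 276. 188. 199.] [547. 118.  50.]
cover 0.81 [282. 274. 127.  96.] [593. 177.  92.]
soup_bowl 0.94 [422. 239.  40.  37.] [ 318. -175.   30.]
tea_cup 0.85 [324. 342.  30.  43.] [419. 295.  37.]
gold_bowls 0.57 [203. 337.  50.  67.] [681. 421.  60.]
detergent 0.97 [361. 161.  19.  44.] [ 591. -378.  100.]
brush 0.68 [372. 290.  45.  61.] [380.  68.  20.]
{'clock': 0.9, 'joints': array([ 1.20039654e+00,  2.99914162e-01,  1.52099172e+00, -4.44481223e-05,
        1.32071441e+00, -6.66176975e-02]), 'qd': array([-1.25525212e-06,  1.40524728e-03, -8.01569772e-04,  3.50553074e-04,
       -3.05414478e-03,  2.60332427e-04]), 'effort': array([ 4.37996323e-05, -5.31645620e+01, -3.52924633e+01,  7.09178927e-02,
        2.10206344e-02,  6.31100829e-05]), 'eef_pos': array([164.54078543, 524.79962142, 224.44131427]), 'eef_rot': array([-3.14156220e+00,  4.11292440e-05,  2.83782156e+00]), 'wrist_force': array([ 1.15233361, -0.39523486,  0.10326273]), 'moment': array([ 0.00416595, -0.02543266,  0.05342248]), 'finger_force': 0.0, 'finger_gap': 93.9631761632389}
```

View pics/scene1.png

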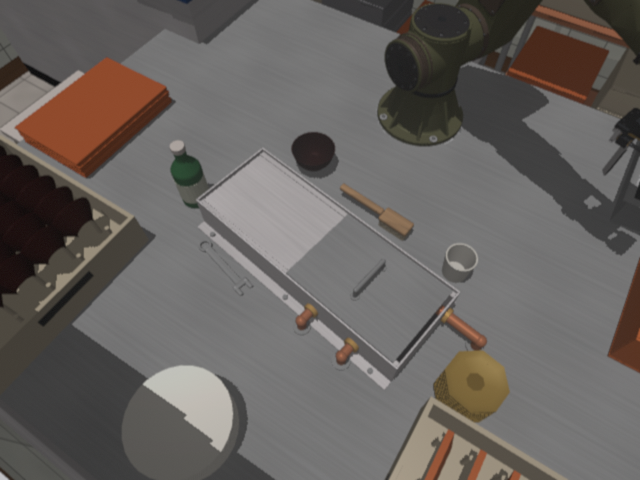

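```bash
python3 - <<'E'
from h import *
for n in["scene","side"]:
    c=imaging.camera(n)
    for t in ["cover","valve_box"]:
        r=trace(c,t)[0]["region"].astype(np.uint8)
        k=max(cv2.findContours(r,0,2)[0],key=cv2.contourArea)
        k=cv2.approxPolyDP(cv2.convexHull(k),8,True)[:,0]
        for p in k: print(n,t,p,ray(c,p,92 if t=="cover" else 96).round())
E
```

```text
scene cover [346 216] [477.  31.  92.]
scene cover [451 291] [521. 313.  92.]
scene cover [393 361] [716. 280.  92.]
scene cover [287 274] [672.   1.  92.]
scene valve_box [196 200] [ 629. -286.   96.]
scene valve_box [266 150] [ 417. -239.   96.]
scene valve_box [455 288] [512. 317.  96.]
scene valve_box [485 350] [603. 422.  96.]
scene valve_box [384 389] [773. 291.  96.]
scene valve_box [334 368] [790. 192.  96.]
scene valve_box [199 228] [ 684. -230.   96.]
side cover [291 227] [654.  -2.  92.]
side cover [345 254] [473.  39.  92.]
side cover [281 320] [523. 319.  92.]
side cover [220 285] [716. 278.  92.]
side valve_box [399 198] [ 419. -251.   96.]
side valve_box [393 239] [375. -68.  96.]
side valve_box [292 352] [455. 397.  96.]
side valve_box [245 373] [523. 492.  96.]
side valve_box [215 286] [723. 290.  96.]
side valve_box [339 175] [ 627. -285.   96.]
```

The scene shows the box running from (232,175) to (425,330), with the bar pull at about (369,278). The detergent is at the -y end, the gold bowls at the +y end, and the cup and brush in front. The box centre is about (570,18), yaw about -0.16. Next I'll move over the +y side of the pull and look from there.

Request:
arm_command:
  steps:
    - [0.4,-510,-170,0,82]
    - [0.4,-510,-170,0,82]
    - [0.4,-510,-170,0,82]
    - [0.4,-510,-170,0,82]
    - [0.4,-510,-170,0,82]
    - [0.4,-510,-170,0,82]
    - [0.4,-510,-170,0,82]
    - [0.4,-510,-170,0,82]
    - [0.4,-510,-170,0,82]
    - [0.4,-510,-170,0,82]
    - [0.4,-510,-170,0,82]
    - [0.4,-510,-170,0,82]
    - [0.4,-510,-170,0,82]
    - [0.4,-510,-170,0,82]

```text
clock: 2.95
eef_pos: [600.1, 210.4, 224.7]
eef_rot: [3.141, -0.0, 1.407]
wrist_force: [0.4, 0.1, 0.8]
finger_gap: 37.5
finger_force: 0.0
```

```bash
python3 - <<'E'
from h import *
c=imaging.camera("wrist");save(c,"w1.png")
np.savez("w1.npz",**{k:c[k] for k in("mtx","view")})
s=monitor.read_state();print(s["clock"],s["eef_pos"],s["eef_rot"],s["finger_gap"],s["joints"].round(2))
for t in("cover","cover_pull"):
    for r in find_in(c,t):print(t,r)
E
```

```text
3.0 [600.12436102 210.31348109 224.57224239] [ 3.14145134e+00 -5.06603639e-05  1.40711455e+00] 37.65473830812204 [ 0.28  0.49  1.25 -0.    1.4   0.44]
cover {'rect': [323.9, 273.8, 240.5, 294.6], 'p': 0.77}
cover_pull {'rect': [324.9, 276.3, 251.2, 297.2], 'p': 0.84}
```

View pics/w1.png

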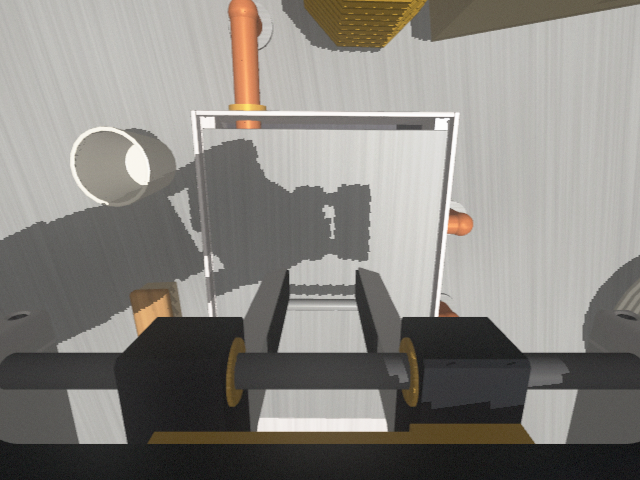

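The wrist view shows the box's +y end, with rim corners at about (193,112) and (459,113). The bar pull is at row ~301 between the fingers, and the box is square to the tool. Next I'll compute positions from these pixels.

```bash
python3 - <<'E'
from h import *
c=dict(np.load("w1.npz"))
for uv,z in[((193,112),96),((459,113),96),((213,318),96),((436,318),96),((323,301),126),((289,301),126),((357,301),126)]:print(uv,ray(c,uv,z).round(1))
# refine pull from scene, side
for n in("scene",):
    s=imaging.camera("scene"); 
    for p in((382,261),(355,294)):print(ray(s,p,126).round(1))
E
```

```text
(193, 112) [513.6 328.7  96. ]
(459, 113) [725.4 292.9  96. ]
(213, 318) [484.5 147.3  96. ]
(436, 318) [692.9 113.   96. ]
(323, 301) [592.5 161.8 126. ]
(289, 301) [564.4 166.4 126. ]
(357, 301) [620.5 157.2 126. ]
[553.5 162.8 126. ]
[648.4 153.2 126. ]
```

Request:
arm_command:
  steps:
    - [0.4,-20,2.6,35,0]
    - [0.4,-20,2.6,70,0]
    - [0.4,-20,2.6,100,0]
    - [0.4,-20,2.6,100,0]
    - [0.4,-24,2.6,100,0]
    - [0.4,-28,2.6,100,0]
    - [0.4,-32,2.6,100,0]
    - [0.4,-36,2.6,100,0]
    - [0.4,-40,2.6,100,0]
    - [0.4,-44,2.6,100,0]
    - [0.4,-48,2.6,100,0]
    - [0.4,-52,2.6,100,0]
    - [0.4,-56,2.6,100,0]
    - [0.4,-60,2.6,100,0]

```text
clock: 4.9
eef_pos: [593.1, 150.8, 124.6]
eef_rot: [3.141, -0.001, 1.407]
wrist_force: [1.4, 5.2, 0.1]
finger_gap: 37.3
finger_force: 2.7
```

```bash
python3 - <<'E'
from h import *
c=imaging.camera("wrist");save(c,"w2.png")
s=monitor.read_state();print(s["clock"],s["eef_pos"],s["wrist_force"])
E
```

```text
4.95 [593.09398867 150.35983595 124.6028009 ] [0.03437147 4.29346296 0.67308671]
```

View pics/w2.png

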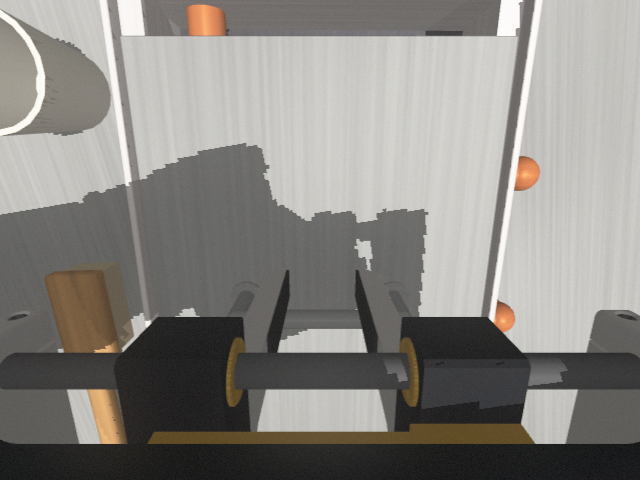

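The fingers are on the bar between its posts at row ~318, pushing at about 5 N, and the cover is sliding. I'll keep pushing.

Request:
arm_command:
  steps:
    - [0.4,-10,0,0,0]
    - [0.4,-20,0,0,0]
    - [0.4,-32,0,0,0]
    - [0.4,-44,0,0,0]
    - [0.4,-56,0,0,0]
    - [0.4,-68,0,0,0]
    - [0.4,-80,0,0,0]
    - [0.4,-92,0,0,0]
    - [0.4,-104,0,0,0]
    - [0.4,-116,0,0,0]
    - [0.4,-128,0,0,0]
    - [0.4,-140,0,0,0]
    - [0.4,-152,0,0,0]
    - [0.4,-164,0,0,0]
    - [0.4,-176,0,0,0]
    - [0.4,-188,0,0,0]
    - [0.4,-200,0,0,0]
    - [0.4,-212,0,0,0]
    - [0.4,-222,0,0,0]
    - [0.4,-230,0,0,0]

```text
clock: 7.45
eef_pos: [555.5, -76.3, 124.6]
eef_rot: [3.142, -0.001, 1.407]
wrist_force: [0.9, 5.4, 1.0]
finger_gap: 37.4
finger_force: 3.1
```

Request:
arm_command:
  steps:
    - [0.4,-4,0,0,0]
    - [0.4,-8,0,0,0]
    - [0.4,-12,0,0,0]
    - [0.4,-15,0,0,0]
    - [0.4,-18,0,0,0]
    - [0.4,-21,0,0,0]
    - [0.4,-23,0,0,0]
    - [0.4,-25,0,0,0]

```text
clock: 8.45
eef_pos: [551.4, -100.6, 124.6]
eef_rot: [-3.141, -0.001, 1.407]
wrist_force: [0.9, 6.6, 1.9]
finger_gap: 37.7
finger_force: 3.4
```

Request:
arm_command:
  steps:
    - [0.4,-2,0,0,0]
    - [0.4,-4,0,0,0]
    - [0.4,-6,0,0,0]
    - [0.4,-8,0,0,0]
    - [0.4,-9,0,0,0]
    - [0.4,-9,0,0,0]

```text
clock: 9.2
eef_pos: [549.9, -109.5, 124.6]
eef_rot: [-3.141, -0.001, 1.407]
wrist_force: [0.6, 6.2, 2.1]
finger_gap: 37.2
finger_force: 2.9
```

Request:
arm_command:
  steps:
    - [0.4,-1,0,0,0]
    - [0.4,-2,0,0,0]

```text
clock: 9.45
eef_pos: [550.1, -110.5, 124.6]
eef_rot: [3.141, -0.003, 1.407]
wrist_force: [7.4, 15.9, -0.1]
finger_gap: 37.9
finger_force: 8.4
```

Request:
arm_command:
  steps:
    - [0.4,-1,0,0,0]
    - [0.4,-1,0,0,0]

```text
clock: 9.7
eef_pos: [550.4, -110.8, 124.6]
eef_rot: [3.14, -0.004, 1.407]
wrist_force: [9.6, 18.4, -0.4]
finger_gap: 37.6
finger_force: 9.6
```

The force rises at TCP box y of about -131, so the cover is at its stop. I'll back off, rise and look into the box.

Request:
arm_command:
  steps:
    - [0.4,8,0,0,0]
    - [0.4,20,0,0,0]
    - [0.4,20,0,-40,0]
    - [0.2,40,0,-90,0]
    - [0,90,0,-120,0]
    - [0,140,0,-120,0]
    - [0,190,0,-120,0]
    - [0,190,0,-120,0]
    - [0,190,0,-120,0]

```text
clock: 10.82
eef_pos: [580.3, 74.2, 244.3]
eef_rot: [-3.141, 0.001, 1.407]
wrist_force: [-0.3, -0.5, 0.1]
finger_gap: 0.5
finger_force: 0.0
```

```bash
python3 - <<'E'
from h import *
c=imaging.camera("wrist");save(c,"w3.png")
np.savez("w3.npz",**{k:c[k] for k in("mtx","view")})
s=monitor.read_state();print(s["clock"],s["eef_pos"],s["eef_rot"],s["wrist_force"])
for t,z in("tagged_tip",72),("plain_tip",72),("tagged_pivot",72),("tagged_lever",72),("plain_lever",72):
    for r in find_in(c,t)[:2]:print(t,r,ray(c,r["rect"][:2],z).round(1))
c=imaging.camera("scene");save(c,"s2.png")
r=trace(c,"cover")[0]; print(r["p"],ray(c,r["rect"][:2],92).round())
E
```

```text
10.875 [580.38116919  73.64690973 244.36353538] [-3.14141011e+00  4.27218182e-04  1.40588441e+00] [-0.99308006  0.31161405 -0.10031278]
tagged_tip {'rect': [322.2, 70.8, 103.8, 39.9], 'p': 0.67} [603.1 214.1  72. ]
plain_tip {'rect': [322.9, 200.4, 94.0, 21.9], 'p': 0.83} [584.6  98.   72. ]
plain_tip {'rect': [151.2, 413.3, 99.2, 41.6], 'p': 0.17} [ 342.2 -119.4   72. ]
tagged_pivot {'rect': [332.6, 79.1, 126.1, 55.0], 'p': 0.61} [611.3 205.8  72. ]
tagged_lever {'rect': [323.2, 73.5, 102.2, 43.6], 'p': 0.72} [603.6 211.8  72. ]
tagged_lever {'rect': [448.1, 365.9, 32.9, 115.3], 'p': 0.63} [ 694.2 -111.7   72. ]
plain_lever {'rect': [323.5, 200.9, 96.0, 25.8], 'p': 0.72} [585.1  97.4  72. ]
plain_lever {'rect': [448.0, 369.2, 32.3, 115.5], 'p': 0.56} [ 693.8 -116.    72. ]
0.73 [ 729. -119.   92.]
```

View pics/w3.png

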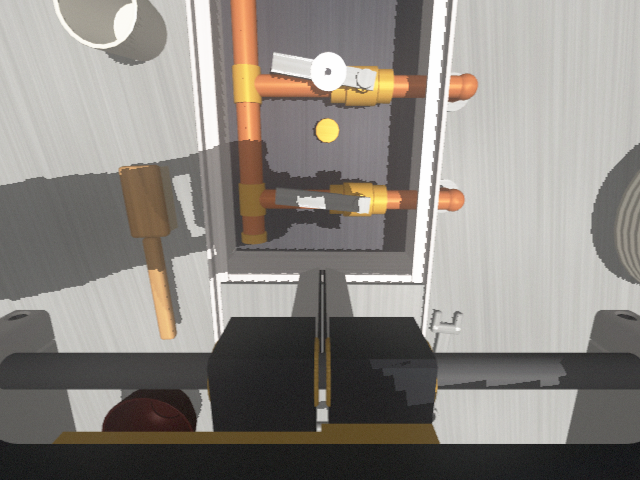

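View pics/s2.png

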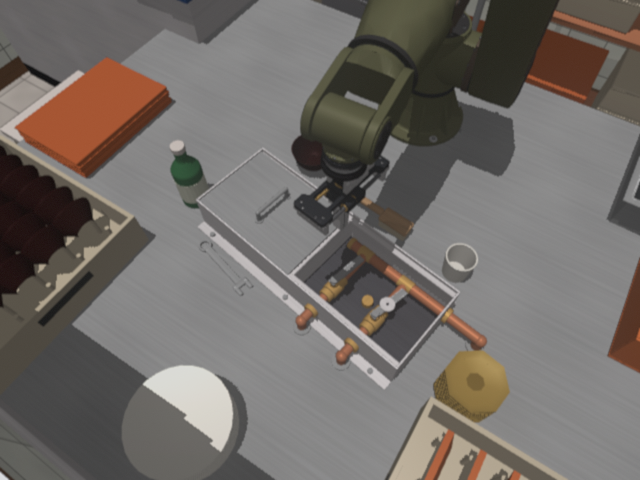

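The wrist view shows the open box. The tagged lever is the upper one, at y = 190, with its disc at (328,71), its tip at (274,63) and its pivot at about (366,78). The scene view shows the cover fully aside over the deck. Next I'll convert these pixels to the box frame.

```bash
python3 - <<'E'
from h import *
c=dict(np.load("w3.npz"))
y=-.166;ux=np.array([np.cos(y),np.sin(y)]);uy=np.array([-np.sin(y),np.cos(y)]);o=np.array([570.7,18.9])
def b(p): return np.round([(p[:2]-o)@ux,(p[:2]-o)@uy],1)
for n,uv,z in[("tip",(274,63),72),("disc",(328,71),74),("pivot",(366,78),72),("plaintip",(276,195),72),("plainpiv",(363,205),72),("wall",(223,279),96),("wall2",(417,279),96)]:
    p=ray(c,uv,z);print(n,p.round(1),b(p))
print("tcp",b(monitor.read_state()["eef_pos"]))
E
```

```text
tip [561.5 227.5  72. ] [-43.6 204.2]
disc [608.1 212.7  74. ] [  4.9 197.3]
pivot [641.3 201.7  72. ] [ 39.4 192. ]
plaintip [539.7 110.9  72. ] [-45.7  85.6]
plainpiv [623.2  87.   72. ] [40.6 75.8]
wall [476.   41.2  96. ] [-97.1   6.3]
wall2 [663.5  10.2  96. ] [92.9  6.8]
tcp [ 0.6 55.9]
```

The pivot comes out at (39,192) against the nominal (40,190), so the frame is good. The lever angle is about 1.41. I'll lower the shut fingers on the lever's -y side.

Request:
arm_command:
  steps:
    - [0,50,-15,0,0]
    - [0,106,-30,0,0]
    - [0,106,-30,0,0]
    - [0,106,-30,50,0]
    - [0,106,-30,100,0]
    - [0,106,-30,140,0]
    - [0,106,-30,165,0]
    - [0,106,-30,165,0]
    - [0,106,-30,165,0]

```text
clock: 12.35
eef_pos: [568.9, 183.6, 80.8]
eef_rot: [3.14, -0.001, 1.406]
wrist_force: [0.7, -0.2, 0.6]
finger_gap: 0.5
finger_force: 0.0
```

```bash
python3 - <<'E'
from h import *
s=monitor.read_state();print(s["clock"],s["eef_pos"],s["eef_rot"],s["wrist_force"])
y=-.166;ux=np.array([np.cos(y),np.sin(y)]);uy=np.array([-np.sin(y),np.cos(y)]);o=np.array([570.7,18.9])
p=s["eef_pos"][:2]-o;t=np.array([p@ux,p@uy]);print(t)
P=np.array([40,191]);a0=1.41
for a in np.r_[1.41:-.001:-.0829]:
    q=P+68*np.array([-np.sin(a),np.cos(a)])-17*np.array([np.cos(a),np.sin(a)])-t
    print(np.round([q[1],q[0],np.degrees(a0-a)],1))
E
```

```text
12.35 [568.91615433 183.57822261  80.78844791] [ 3.14010374e+00 -6.00938303e-04  1.40611793e+00] [ 0.67880216 -0.23935104  0.61791097]
[-28.97053423 162.11973123]
[23.  -0.9  0. ]
[28.8 -1.1  4.7]
[34.6 -0.9  9.5]
[40.4 -0.2 14.2]
[46.  1. 19.]
[51.6  2.7 23.7]
[57.   4.8 28.5]
[62.2  7.3 33.2]
[67.2 10.3 38. ]
[72.  13.7 42.7]
[76.4 17.4 47.5]
[80.5 21.5 52.2]
[84.2 26.  57. ]
[87.6 30.7 61.7]
[90.6 35.7 66.5]
[93.1 40.9 71.2]
[95.2 46.4 76. ]
[96.9 51.9 80.7]
```

Request:
arm_command:
  steps:
    - [0,8,-1,1,0]
    - [0,16,-1,1,0]
    - [0,23,-1,1,0]
    - [0,28.8,-1,1,4.7]
    - [0,34.6,-1,1,9.5]
    - [0,40.4,0,1,14.2]
    - [0,46,1,1,19]
    - [0,51.6,2.7,1,23.7]
    - [0,57,4.8,1,28.5]
    - [0,62.2,7.3,1,33.2]
    - [0,67.2,10.3,1,38]

```text
clock: 13.72
eef_pos: [589.3, 248.6, 78.7]
eef_rot: [3.141, 0.001, 0.741]
wrist_force: [-3.0, -5.6, 4.0]
finger_gap: 0.5
finger_force: 2.9
```

Request:
arm_command:
  steps:
    - [0,6,-1.2,0,5]
    - [0,12.1,-1.9,0,10]
    - [0,18.2,-2.1,0,15]
    - [0,24.3,-1.7,0,20]
    - [0,30.3,-0.8,0,25]
    - [0,36.3,0.6,0,30]
    - [0,39.8,1.7,0,33]
    - [0,42.1,2.6,0,35]
    - [0,43.3,3,0,36]

```text
clock: 14.85
eef_pos: [622.6, 275.6, 77.9]
eef_rot: [3.141, 0.002, 0.114]
wrist_force: [-4.2, -3.9, -0.4]
finger_gap: 0.2
finger_force: 2.2
```

```bash
python3 - <<'E'
from h import *
c=imaging.camera("wrist");save(c,"w4.png")
s=monitor.read_state();print(s["clock"],s["eef_pos"],s["eef_rot"],s["wrist_force"],s["moment"])
y=-.166;ux=np.array([np.cos(y),np.sin(y)]);uy=np.array([-np.sin(y),np.cos(y)]);o=np.array([570.7,18.9])
p=s["eef_pos"][:2]-o;print(p@ux,p@uy)
E
```

```text
14.9 [622.69813786 275.66055368  77.88080393] [3.14065656e+00 2.41314753e-03 1.13636424e-01] [-3.93459914 -3.52466379  0.12943651] [-0.6167576   0.93337871 -0.12686988]
8.856579531120573 261.8231259206621
```

Request:
arm_command:
  steps:
    - [0,2,1,-1,3]
    - [0,4,2,-1,6]
    - [0,6,3,-1,9]
    - [0,8,4,-1,12]
    - [0,9,4.5,-1,14]
    - [0,9,4.5,-1,14]

```text
clock: 15.65
eef_pos: [632.1, 273.3, 79.1]
eef_rot: [-3.141, 0.002, -0.129]
wrist_force: [-3.6, 4.2, -0.6]
finger_gap: 0.4
finger_force: 2.0
```

Request:
arm_command:
  steps:
    - [0,1.5,0,0,0]
    - [0,3,0,0,0]
    - [0,3,0,0,0]

```text
clock: 16.02
eef_pos: [635.0, 273.0, 79.2]
eef_rot: [-3.141, 0.002, -0.128]
wrist_force: [-3.9, 5.3, -0.2]
finger_gap: 0.6
finger_force: 2.4
```

Request:
arm_command:
  steps:
    - [0,1,0,0,0]
    - [0,2,0,0,0]
    - [0,2,0,0,0]

```text
clock: 16.4
eef_pos: [635.7, 273.0, 79.0]
eef_rot: [3.141, 0.005, -0.128]
wrist_force: [-14.8, 5.0, 4.6]
finger_gap: 0.5
finger_force: 7.6
```

Request:
arm_command:
  steps:
    - [0,1,0,0,0]
    - [0,1,0,0,0]

```text
clock: 16.65
eef_pos: [636.0, 273.0, 79.0]
eef_rot: [3.141, 0.007, -0.128]
wrist_force: [-19.9, 4.5, 6.0]
finger_gap: 0.2
finger_force: 10.5
```

The force steps up to about 20 N with no further motion, so the lever is at its stop. I'll back off, rise and check.

Request:
arm_command:
  steps:
    - [0,-8,0,0,0]
    - [0,-20,0,0,0]
    - [0,-20,0,-50,0]
    - [0,-20,0,-110,0]
    - [0,-20,0,-165,0]
    - [0,-20,60,-165,-10]
    - [0,-20,120,-165,-20]
    - [0,-20,190,-165,-30]
    - [0,-20,190,-165,-40]
    - [0,-20,190,-165,-50]
    - [0,-20,190,-165,-60]
    - [0,-20,190,-165,-70]
    - [0,-20,190,-165,-88]
    - [0,-20,190,-165,-88]
    - [0,-20,190,-165,-88]

```text
clock: 18.52
eef_pos: [594.4, 85.6, 244.6]
eef_rot: [3.141, 0.0, 1.406]
wrist_force: [1.0, -0.3, 0.1]
finger_gap: 0.4
finger_force: 0.0
```

```bash
python3 - <<'E'
from h import *
c=imaging.camera("wrist");save(c,"w5.png")
np.savez("w5.npz",**{k:c[k] for k in("mtx","view")})
s=monitor.read_state();print(s["clock"],s["eef_pos"],s["eef_rot"],s["wrist_force"])
c=imaging.camera("scene");save(c,"s3.png")
E
```

```text
18.575 [594.4224348   85.60056024 244.60156559] [3.14105003e+00 9.29040627e-05 1.40380258e+00] [-0.02000343  0.41371173 -0.29294162]
```

View pics/w5.png

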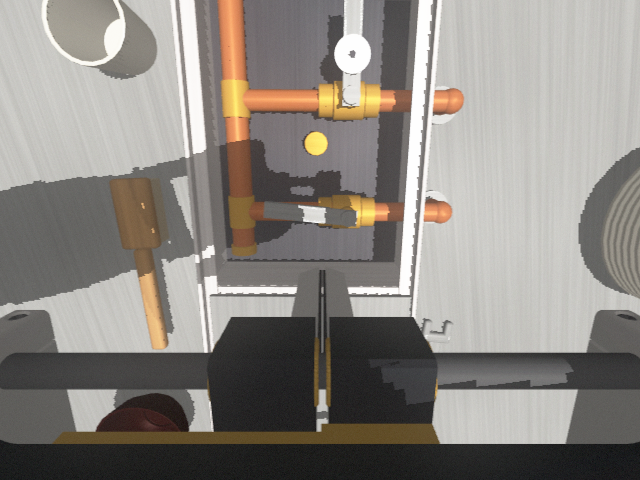

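View pics/s3.png

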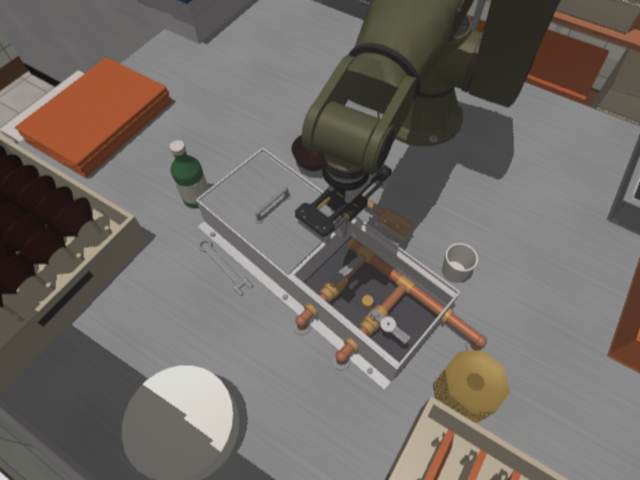

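The lever now points to the box's +y, with its pivot at (350,97) and the disc at (352,54). The plain lever and the plug look unmoved, and the cover is still aside. One quick check of the angle.

```bash
python3 - <<'E'
from h import *
c=dict(np.load("w5.npz"))
g=cv2.cvtColor(cv2.imread("pics/w5.png"),cv2.COLOR_BGR2GRAY)[3:32,330:380]>170
r=[np.nonzero(x)[0] for x in g]; e=[(330+(q[0]+q[-1])/2,3+i) for i,q in enumerate(r) if len(q)>6]
A=ray(c,e[0],72)[:2];B=ray(c,e[-1],72)[:2];d=A-B
print(e[0],e[-1],"dir",np.arctan2(-d[0],d[1])," box yaw -.166")
pv=np.array([40*.9863+191*.1652+570.7, -40*.1652+191*.9863+18.9]);d=A-pv;print(np.arctan2(-d[0],d[1]),d)
s=imaging.camera("scene")
k=max(cv2.findContours(trace(s,"cover")[0]["region"].astype(np.uint8),0,2)[0],key=cv2.contourArea)
y=-.166;ux=np.array([np.cos(y),np.sin(y)]);uy=np.array([-np.sin(y),np.cos(y)]);o=np.array([570.7,18.9])
for p in((286,192),(260,217),(292,273)):
    q=ray(s,p,126 if p[0]!=292 else 92)[:2]-o;print(p,q@ux,q@uy)
E
```

```text
(np.float64(353.0), 3) (np.float64(353.0), 31) dir -0.14132377712457672  box yaw -.166
-0.1458017360403568 [10.76879453 73.33505248]
(286, 192) -34.813775545077156 -134.4963357399228
(260, 217) 52.515882345270334 -129.48420360944618
(292, 273) 93.80684547360387 5.389327475474525
```

The lever is square to within about 0.02 rad, and it is at its stop. The bar reads y of about -132 instead of -147, so I'll check the cover more closely.

```bash
python3 - <<'E'
from h import *
s=imaging.camera("scene");d=imaging.camera("side")
for n,c in(("sc",s),("sd",d)):
    im=cv2.cvtColor(c["img"],cv2.COLOR_RGB2BGR)
    y=-.166;ux=np.array([np.cos(y),np.sin(y)]);uy=np.array([-np.sin(y),np.cos(y)]);o=np.array([570.7,18.9])
    W=lambda x,y,z:px(c,np.r_[o+x*ux+y*uy,z])
    print(n,"pull",W(-45,-147,126).round(),W(45,-147,126).round(),"edge-y",W(-102,-292,92).round(),W(102,-292,92).round(),"edge+y",W(-102,-2,92).round(),W(102,-2,92).round(),"rimend",W(-109,-296,96).round(),W(109,-296,96).round(),"rim+",W(-109,296,96).round(),W(109,296,96).round())
    q=np.mean([W(0,-147,92)],0).astype(int)
    cr=im[max(q[1]-75,0):q[1]+75,max(q[0]-65,0):q[0]+65] if n=="sd" else im[140:290,185:360]
    print(n,"crop origin",(max(q[0]-65,0),max(q[1]-75,0)))
    globals()[n]=cv2.resize(cr,None,fx=[2.6,2.4][n=="sd"],fy=[2.6,2.4][n=="sd"],interpolation=2)
h=min(sc.shape[0],sd.shape[0]);cv2.imwrite("pics/z.png",np.hstack([sc[:h],sd[:h]]))
E
```

```text
sc pull [285. 186.] [257. 211.] edge-y [261. 150.] [198. 199.] edge+y [349. 214.] [287. 273.] rimend [261. 147.] [194. 199.] rim+ [460. 291.] [396. 369.]
sc crop origin (np.int64(207), np.int64(131))
sd pull [357. 208.] [330. 197.] edge-y [398. 199.] [340. 176.] edge+y [347. 253.] [285. 226.] rimend [401. 198.] [339. 174.] rim+ [283. 323.] [213. 286.]
sd crop origin (np.int64(278), np.int64(136))
```

View pics/z.png

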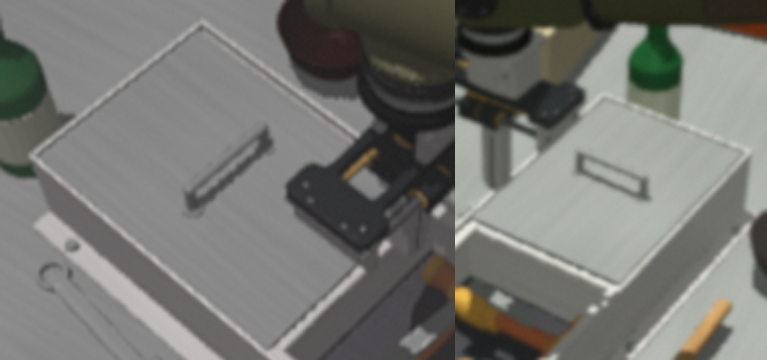

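The crop shows the cover flush with the -y end wall. The bar at about (288,189)–(257,213) and the cover's +y edge at (289,273) match the predicted fully-aside pixels within the roughly 2 px calibration offset.

```bash
python3 -c "
from cell import job
print(job.sign_off())"
```

```text
the job is handed in; nothing more can be done
None
```

The cover is pushed fully aside against its stop and left open, the tagged lever is shut square across its pipe at its stop, nothing else looked moved in the last pictures, and the job is handed in.

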